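# Take the dish off the warmer and turn its lip over the bowl

## Task

Turn the plate warmer off: turn its knob in a small, careful movement until the pointer on the dial lines up with the broad black off mark. Then lift the steel dish by its wooden grip straight up off the warmer's round plate and, still above that plate, give it a quarter turn so that its pouring lip points at the middle of the open bowl and reaches out over it, keeping the dish level and the loose round potato in its middle all the while. Finish holding it there, clear of everything and still: do not tip it, put it down or let go, and leave the bowl, jar, mug and bottle where they stand.

Things in the scene. Friction and masses are not known exactly. Their poses are not given: they have to be found in the camera images.
- warmer: Fixed white plate warmer. Origin on the table under the middle of its round dark plate (104 mm across, top 60 mm above the table). Its +x runs from control box to plate: the box (100 x 170 mm, flat top 60 mm up) is centred at x -155 mm, joined by a low base 100 mm wide. On the box top, in the warmer's frame: white dial, 82 mm across, at (-155, 40) mm; knob at (-155, -45) mm.
- heat_knob (a joint): Angle of the black knob about its upright axis, rad, counter-clockwise from above positive. A straight bar 44 mm long, 14 wide, 28 high (76 to 104 mm above the table) on a thin stalk; at 0 it lies along the warmer's x, its white line on the +x half. Light friction (0.02 N m), stays where left. Starts at 0.7 to 1.3: turn it clockwise.
- knob_grip (a point): Point on the knob's axis at mid-height of the bar, 92 mm above the table. Its x axis runs along the bar, so grip across its y axis (14 mm).
- heat_pointer (a joint): Angle of the dial's pointer, rad, counter-clockwise from above positive; geared to the knob, it turns half as far, the same way. 0 = exactly at the off mark, which lies on the warmer's +x side of the dial (the side nearest the plate).
- off_mark (a point): The broad black off mark (7 mm wide, 14 mm long, radial) at the dial's edge; this is its centre, 40 mm from the dial's centre along the warmer's +x.
- pointer_tip (a point): Tip of the thin black pointer (5 mm wide), 32 mm from the dial's centre, 66 mm above the table. Look only, nothing to touch.
- dish: Loose round steel dish, 250 g, 140 mm across, 26 mm high, origin at the centre of its flat underside. Floor: a shallow funnel (5 degrees), lowest (8 mm up) in the middle. A trough-shaped lip 30 mm wide sticks out along its +x. A thin bail arches over it in its y-z plane. Starts on the warmer's plate, lip pointing away from the control box (within 0.15 rad).
- dish_grip (a point): Centre of the wooden grip on top of the bail, on the dish's axis, 95 mm above its underside; the grip is 60 mm long along the dish's y, 14 mm wide along the dish's x (grip across that) and 16 mm high. Below it is empty space down to the potato, whose top is 48 mm above the underside.
- dish_lip (a point): Tip of the pouring lip, 88 mm from the dish's axis along its +x, 24 mm above its underside.
- potato_center (a point): Centre of the loose round potato, a tan ball 40 mm across (about 40 g), resting in the middle of the dish.
- bowl: Loose open white bowl, 160 mm across the mouth and 48 mm high, origin at the centre of its underside. Stands beside the warmer's plate, on its left or its right (warmer's +y or -y), its middle 138 to 150 mm from the plate's middle.
- jar: Bystander: closed glass jar, 72 mm across and 85 mm high, on the other side of the plate from the bowl. Origin at the centre of its underside.
- mug: Bystander: white mug, 76 mm across and 85 mm high, standing to the left of the control box. Origin at the centre of its underside.
- sauce: Bystander: amber bottle, 60 mm across and 150 mm high, standing beyond the warmer's plate. Origin at the centre of its underside.
Mind the look-alikes: they are no part of the job. What is meant by the dish is not pink, and is the smaller of those in its own colour. Leave any blue look-alike of the bowl alone.

How it is judged:
By the outcome, as a careful person would: the job done as asked, in the order asked, and still so for the second after the job is handed in, while the arm keeps its last pose, push and grip.
It also fails if it takes over 54 s, if anything falls off the work surface, if the arm or the gripper's body presses on something with over 40 N, if the wrist force passes 120 N, or if a joint passes its speed limit or range.

## Robot

A 6-joint arm with a two-finger parallel gripper is mounted at the origin on the work surface. World frame = base frame: x ahead of the robot, y to its left, z up, the work surface at z = 0. Lengths are in m, angles in rad, forces in N, time in s.
With the tool pointing down it reaches from about 0.275 to 1 m from the base axis. Payload 8.4 kg.
Tool frame: the origin (TCP) lies midway between the tips of the shut fingers; the grasp point (between the pads) lies 19 mm behind it (robot.tcp_to_grasp is the distance from the TCP to the grasp point, in m); z points along the fingers, y is the line along which they close (so a half turn about z gives the same grasp; the last joint's range is limited). The gripper opens to 85 mm and grips with 20 to 120 N. Pads are 22 mm wide; open, the fingers measure 114 mm over their backs; the gripper's body (76 mm by 85 mm) begins 54 mm behind the grasp point. The pads swing forward as they close: fully open they stand 13 mm farther back than shut.
Start: joints at [-1.312, 0.353, 1.633, -0, 1.155, -0.002], TCP at [0.161, -0.604, 0.231] pointing down, gripper open.
Joint ranges: [-2.63, 2.63], [-0.92, 2.1], [0.06, 2.66], [-1.3, 4.44], [0, 2.69], [-3.02, 3.02]. Speed limits (rad/s): [2.22, 2.22, 2.79, 3.14, 3.14, 3.14].

## Interface

Orientations are given as a rotation vector (axis times angle).
In Python, from cell import robot gives the robot as it stands.
- The arm moves only by the shell command python3 -m crank 'ROWS' [FORCE]. ROWS is JSON, one flat list of numbers, 7 for each row, row after row: the shift along the world's x, y, z in cm, then the turn, a rotation vector about the world's x, y, z in degrees, then the opening, from -1 (shut) to 1 (fully open), so that 0 is half open. A call has 1 to 8 rows; each row shifts and turns the commanded pose from where the row before left it; what a row does not reach is not made up. A row lasts 1/12 s, in which the tool goes at most 41.7 mm and 7.16 degrees, less where a joint would pass 70% of its speed; a pose out of reach is approached as far as the arm can. A call is refused whole if a number of a shift passes 4.17 or a number of a turn 7.16, either way. A call with a gripper value outside its range is refused whole. The fingers move at their own pace and stop on an object; FORCE is the grip in N (left out, the last holds). Time passes only in rows, so rows that do not move let the fingers close. It gives the time, the measured TCP pose, the force, the opening and the grip force at its end, in the units of the state.
- robot.sense(): the state, without advancing time (a new reading comes with each control period).
- robot.read_camera(name): name is "scene" or "top" or "wrist"; returns a dict with "frame" (420x560x3 uint8, red, green, blue), "camera_matrix" (3x3 intrinsics, pixels), "dist_coeffs" ([k1, k2, p1, p2, k3] as OpenCV has them; the pictures are not rectified), "extrinsics" (4x4, takes a point from world to camera coordinates). Camera axes: x right, y up, looking along -z (the intrinsics and any distortion apply to the point x, -y, -z); pixel columns grow to the right and rows downward; lengths in m; the calibration is good to about 2 mm. A picture is of the moment at which its call begins. There is no depth.
- robot.close_job(): hands the job in; it is judged then, once.
The state is a dict: "time_s": time; "joints": joint angles; "joint_vel": joint speeds; "tau": joint torques, N m; "position": TCP position; "ee_rot": TCP orientation; "force": force on the tool from outside, world axes, zero at the start; "ft_torque": the same for the moment, N m; "finger_gap": finger opening in m; "grasp_force": force on a finger pad.
Only numpy, scipy, OpenCV 4.12 (cv2) and the standard library are available. Lean on these libraries where they do the work, as an engineer would, in place of code of your own. Each camera call takes 0.05 s, during which the arm holds its last target. There are 200 camera calls.

## Working session

There is one attempt and no reset: what is moved stays moved. The work goes in short steps, Python scripts to look and compute and a shell command to move; the robot and the scene stay as the last step left them, time stands still between calls to the robot, and variables do not carry over. Pictures are saved under pics/ and viewed, at most 10 in all, crops included, and the job is handed in when it is done.

```bash
ls; mkdir -p pics; cat > h.py <<'E'
import numpy as np, cv2
from cell import robot
def cam(n):
    c=robot.read_camera(n); return c
def save(n,f): cv2.imwrite('pics/'+n,cv2.cvtColor(f,cv2.COLOR_RGB2BGR))
def ray(c,u,v):
    K=np.array(c['camera_matrix'],float);d=np.array(c['dist_coeffs'],float)
    p=cv2.undistortPoints(np.array([[[u,v]]],float),K,d)[0,0]
    E=np.array(c['extrinsics']);R=E[:3,:3];t=E[:3,3]
    return -R.T@t, R.T@np.array([p[0],-p[1],-1.])
def onz(c,u,v,z):
    o,d=ray(c,u,v); return o+d*(z-o[2])/d[2]
def proj(c,P):
    E=np.array(c['extrinsics']);q=E[:3,:3]@np.array(P,float)+E[:3,3]
    q=q*[1,-1,-1]
    return cv2.projectPoints(q.reshape(1,1,3),np.zeros(3),np.zeros(3),np.array(c['camera_matrix'],float),np.array(c['dist_coeffs'],float))[0].ravel()
E
python3 - <<'E'
from h import *
a=cam('scene');b=cam('top')
save('scene.png',a['frame']);save('top.png',b['frame'])
for c in(a,b):
    o,_=ray(c,280,210);print(o,np.array(c['dist_coeffs']))
s=robot.sense();print(s['time_s'],s['position'],s['ee_rot'],s['force'])
E
```

```text
pics
[ 1.21168758 -0.32581862  0.84692314] [-0.0086638  0.         0.         0.         0.       ]
[ 0.32461516 -0.01953724  1.59609858] [-0.17588416  0.          0.          0.          0.        ]
0.1 [ 0.16104341 -0.60344814  0.23062885] [-3.11370323e+00 -4.08329681e-01  2.79593819e-04] [-0.25759381  0.96536186  0.37030897]
```

View pics/scene.png

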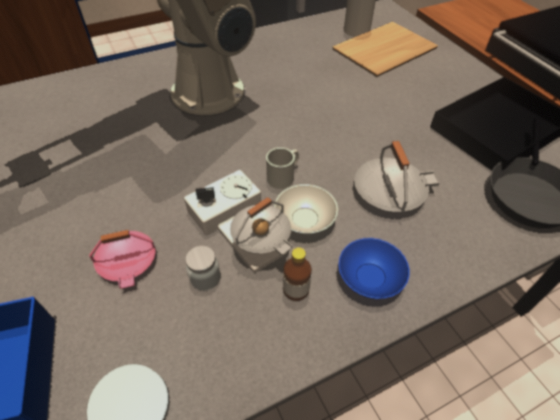

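View pics/top.png

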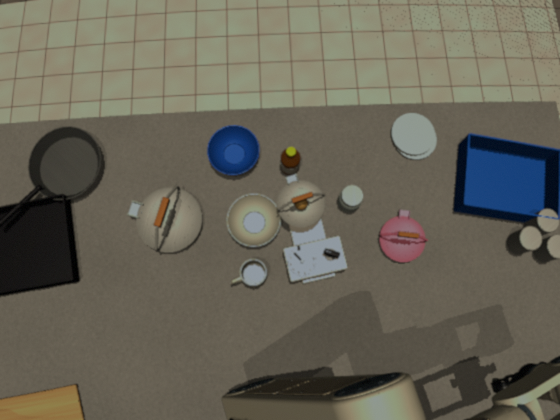

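The scene view shows three dishes: pink at (125,255), a large steel one at (392,185), and a small steel one with the potato on the warmer at (262,235). It also shows a white bowl at (308,212), a blue bowl at (373,270), the jar at (202,265), the mug at (280,165) and the bottle at (297,275). In the top view the small dish is at (301,205), the white bowl at (254,221), the control box at (315,259) and the knob at (332,254).

By the description I choose the small steel dish on the warmer, and the white bowl. Next is one close crop to check that choice.

```bash
python3 - <<'E'
from h import *
a=cam('scene');b=cam('top')
f=b['frame'][140:300,220:380]; g=a['frame'][140:300,160:360]
save('crop.png',np.hstack([cv2.resize(f,(400,400),interpolation=cv2.INTER_CUBIC),cv2.resize(g,(400,320),interpolation=cv2.INTER_CUBIC).copy() if 0 else cv2.copyMakeBorder(cv2.resize(g,(400,320),interpolation=cv2.INTER_CUBIC),0,80,0,0,cv2.BORDER_CONSTANT)]))
E
```

```text
(no output)
```

View pics/crop.png

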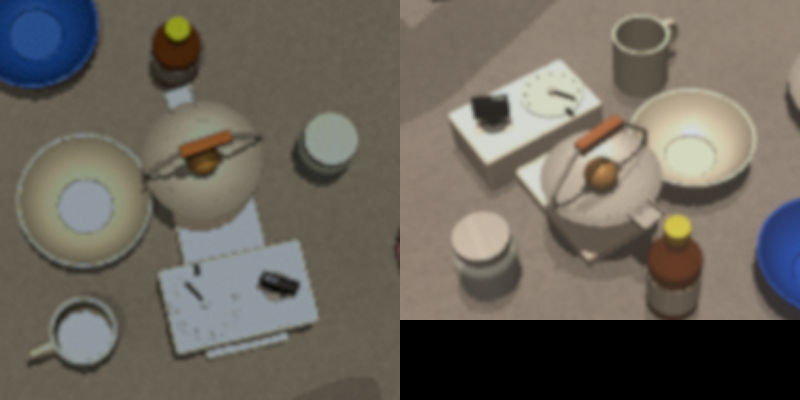

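The crop confirms the choice: the small steel dish with the potato sits on the plate and the white bowl is beside it. In crop pixels the knob is at (280,283), the off mark at (197,269), and the pointer runs from about (203,300) to (186,283). The box corners are clear.

```bash
python3 - <<'E'
from h import *
b=cam('top');a=cam('scene')
P=lambda x,y,z:onz(b,220+x/2.5,140+y/2.5,z)
S=lambda x,y,z:onz(a,160+(x-400)/2,140+y/2,z)
C=[P(*q,.06) for q in((159,270),(301,241),(317,320),(176,353))]
print('box',np.round(C,3),[round(np.linalg.norm(C[i]-C[i-1]),3) for i in range(4)])
c=np.mean(C,0);ex=(C[0]+C[1]-C[2]-C[3])[:2];yaw=np.arctan2(ex[1],ex[0]);
ey=(C[0]+C[3]-C[1]-C[2])[:2];yaw2=np.arctan2(-ey[0],ey[1])
print('yaw',yaw,yaw2); yw=(yaw+yaw2)/2
R=np.array([[np.cos(yw),-np.sin(yw)],[np.sin(yw),np.cos(yw)]])
o=c[:2]+R@[.155,0];print('plate',o)
k=o+R@[-.155,-.045];print('knob pred',k,'seen',P(280,283,.104),S(490,105,.104))
loc=lambda p:np.round(R.T@(p[:2]-o),4)
print('off',loc(P(197,269,.061)),S(570,112,.061))
print('pt',loc(P(186,283,.066)),loc(P(203,300,.066)))
for n,p in dict(grip=P(206,144,.06+.103),gripS=S(600,133,.163),potS=S(601,174,.088),pot=P(205,162,.088),lip=P(179,97,.084),lipS=S(648,215,.084),bowlrim=P(85,200,.048),bowlbot=P(86,206,.006),bowlS=S(692,140,.048),jar=P(329,140,.085),mug=P(84,330,.085),sauce=P(178,28,.15)).items(): print(n,np.round(p,3),loc(p))
print('knob ends',loc(P(263,276,.104)),loc(P(297,289,.104)))
E
```

```text
box [[ 0.543 -0.051  0.06 ]
 [ 0.57  -0.217  0.06 ]
 [ 0.477 -0.229  0.06 ]
 [ 0.447 -0.066  0.06 ]] [np.float64(0.097), np.float64(0.168), np.float64(0.093), np.float64(0.166)]
yaw 0.14266521340206045 0.1687411386705378
plate [ 0.66250614 -0.11643539]
knob pred [ 0.51635958 -0.18492761] seen [ 0.51624324 -0.18421045  0.104     ] [ 0.53039372 -0.18388545  0.104     ]
off [-0.1152  0.0403] [ 0.54551675 -0.08980425  0.061     ]
pt [-0.1292  0.0564] [-0.1522  0.0414]
grip [ 0.665 -0.107  0.163] [0.0042 0.0093]
gripS [ 0.674 -0.103  0.163] [0.0129 0.0111]
potS [ 0.671 -0.103  0.088] [0.0102 0.0116]
pot [ 0.662 -0.109  0.088] [0.0005 0.0076]
lip [ 0.742 -0.083  0.084] [0.0833 0.0206]
lipS [ 0.742 -0.079  0.084] [0.0847 0.0243]
bowlrim [0.631 0.032 0.048] [-0.0077  0.1511]
bowlbot [0.632 0.032 0.006] [-0.0067  0.1514]
bowlS [0.643 0.032 0.048] [0.0038 0.1495]
jar [ 0.682 -0.254  0.085] [-0.0018 -0.1393]
mug [0.476 0.037 0.085] [-0.1608  0.1805]
sauce [ 0.804 -0.083  0.15 ] [0.1451 0.0107]
knob ends [-0.1435 -0.0273] [-0.1654 -0.0615]
```

```bash
python3 -m crank '[2.5,3,0,0,0,3.9,1,2.5,3,0,0,0,3.9,1,2.5,3,0,0,0,3.9,1,2.5,3,0,0,0,3.9,1,2.5,3,0,0,0,3.9,1,2.5,3,0,0,0,3.9,1,2.5,3,0,0,0,3.9,1,2.5,3,0,0,0,3.9,1]' 40; python3 -m crank '[2.5,3,0,0,0,3.9,1,2.5,3,0,0,0,3.9,1,2.5,3,0,0,0,3.9,1,2.5,3,0,0,0,3.9,1,2.5,3,0,0,0,3.9,1,2.5,3,0,0,0,3.9,1,0,0,0,0,0,0,1,0,0,0,0,0,0,1]'
python3 - <<'E'
from h import *
w=cam('wrist');save('w1.png',w['frame'])
s=robot.sense();print(s['position'],s['ee_rot'],s['joints'],ray(w,280,210))
E
```

```text
time_s: 0.97
position: [0.362, -0.3623, 0.2315]
ee_rot: [2.888, 1.235, 0.0]
force: [1.4, -1.0, -0.6]
finger_gap: 0.0853
grasp_force: 0.0
time_s: 1.63
position: [0.5121, -0.1822, 0.2312]
ee_rot: [-2.577, -1.796, 0.0]
force: [0.2, -0.9, 0.4]
finger_gap: 0.0854
grasp_force: 0.0
[ 0.511177   -0.18327709  0.23107354] [-2.57906532e+00 -1.79334543e+00  1.03855701e-03] [-3.46796197e-01  2.26517032e-01  1.80896704e+00 -4.03980510e-04
  1.10674251e+00  8.98837370e-03] (array([ 0.53972661, -0.10683565,  0.37338142]), array([-0.10261385, -0.28526224, -0.95297259]))
```

View pics/w1.png

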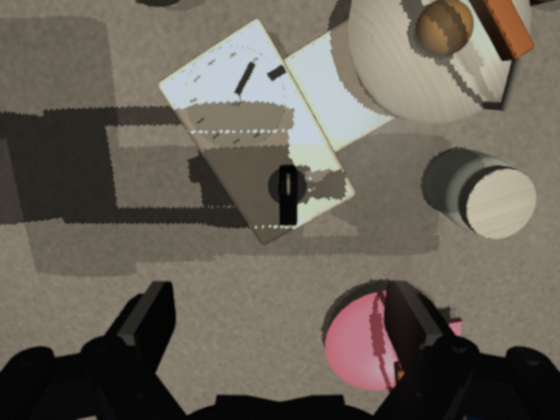

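The wrist view shows the knob bar running from (288,166) to (288,224), nearly aligned for the fingers. The pointer runs from (237,95) to its tip at (253,64), and the off mark is at (277,72). The box corners are at (160,85), (258,20), (354,192) and (265,243).

```bash
cat >> h.py <<'E'
def tooly():
    s=robot.sense();R=cv2.Rodrigues(np.array(s['ee_rot']))[0];return np.degrees(np.arctan2(R[1,1],R[0,1]))
E
python3 - <<'E'
from h import *
w=cam('wrist')
P=lambda x,y,z:onz(w,x,y,z)
C=[P(*q,.06) for q in((160,85),(258,20),(354,192),(265,243))]
print(np.round(C,4),[round(np.linalg.norm(C[i]-C[i-1]),3) for i in range(4)])
m=cv2.inRange(w['frame'][150:240,270:310],(0,0,0),(25,25,25))
n,l,st,ce=cv2.connectedComponentsWithStats(m);print(st,ce)
ey=(C[0]+C[1]-C[2]-C[3])[:2];ex=(C[1]+C[2]-C[0]-C[3])[:2]
print('yaw',np.arctan2(-ey[0],ey[1]),np.arctan2(ex[1],ex[0]));yw=np.arctan2(-ey[0],ey[1])
a,b=P(288,166,.104),P(288,224,.104);d=a-b;print('knob',(a+b)/2,np.linalg.norm(d),np.degrees(np.arctan2(d[1],d[0])),'rel',np.arctan2(d[1],d[0])-yw)
o=P(277,72,.061);R=np.array([[np.cos(yw),-np.sin(yw)],[np.sin(yw),np.cos(yw)]])
c=o[:2]-R@[.04,0];p=P(254,63,.066)[:2]-c;p2=P(237,95,.066)[:2];v=P(254,63,.066)[:2]-p2
print('dial c',c,'ptr r',np.linalg.norm(p),'ang',np.arctan2(p[1],p[0])-yw,np.arctan2(v[1],v[0])-yw)
print('box ctr',np.mean(C,0),'knob from ctr',np.mean(C,0)[:2]+R@[0,-.045],'tool y deg',tooly())
E
```

```text
[[ 0.45   -0.067   0.06  ]
 [ 0.5427 -0.0498  0.06  ]
 [ 0.5719 -0.2087  0.06  ]
 [ 0.481  -0.2268  0.06  ]] [np.float64(0.163), np.float64(0.094), np.float64(0.162), np.float64(0.093)]
[[   0    0   40   90 2704]
 [   9   14   20   59  896]] [[19.94008876 45.04068047]
 [18.171875   42.86830357]]
yaw 0.18667930715487605 0.19024368982987727
knob [ 0.51935336 -0.17997367  0.104     ] 0.0455736316347717 70.13457384560306 rel 1.0373999259339985
dial c [ 0.50367199 -0.09904619] ptr r 0.031640194773302266 ang 0.48934748196610667 0.5058059933039449
box ctr [ 0.51139949 -0.13809068  0.06      ] knob from ctr [ 0.51975135 -0.18230885] tool y deg -20.46164950966688
```

```bash
python3 -m crank '[0.8,0.2,-3,0,0,0,0.3,0,0,-3.5,0,0,0,0.3,0,0,-3.5,0,0,0,0.3,0,0,-3,0,0,0,0.3,0,0,-2.6,0,0,0,0.3,0,0,0,0,0,0,0.3,0,0,0,0,0,0,0.3]' 20
python3 -m crank '[0,0,0,0,0,0,-0.4,0,0,0,0,0,0,-0.8,0,0,0,0,0,0,-0.8,0,0,0,0,0,0,-0.8,0,0,0,0,0,0,-0.8,0,0,0,0,0,0,-0.8]' 20
```

```text
time_s: 2.32
position: [0.5176, -0.1827, 0.0747]
ee_rot: [-2.581, -1.788, 0.003]
force: [0.2, 0.0, 0.9]
finger_gap: 0.0555
grasp_force: 0.0
time_s: 2.82
position: [0.5192, -0.1821, 0.0769]
ee_rot: [2.58, 1.791, 0.0]
force: [-3.5, -0.3, 10.3]
finger_gap: 0.0137
grasp_force: 21.1
```

```bash
python3 -m crank '[0,0,0.2,0,0,-3,-0.8,0,0,0,0,0,-5,-0.8,0,0,0,0,0,-5,-0.8,0,0,0,0,0,-5,-0.8,0,0,0,0,0,-5,-0.8,0,0,0,0,0,-5,-0.8,0,0,0,0,0,-5,-0.8,0,0,0,0,0,-5,-0.8]'
python3 -m crank '[0,0,0,0,0,-5,-0.8,0,0,0,0,0,-5,-0.8,0,0,0,0,0,-3,-0.8,0,0,0,0,0,0,-0.8,0,0,0,0,0,0,-0.8]'
python3 - <<'E'
from h import *
w=cam('wrist')
print(tooly(),np.array(proj(w,[.503,-.099,.06])))
x,y=proj(w,[.525,-.095,.06]).astype(int)
f=w['frame'][max(0,y-60):y+60,max(0,x-80):x+80];print(max(0,x-80),max(0,y-60),f.shape)
save('w2.png',cv2.resize(w['frame'],(560,420)))
E
```

```text
time_s: 3.48
position: [0.5191, -0.182, 0.0777]
ee_rot: [3.024, 0.848, 0.0]
force: [0.3, -1.6, -6.3]
finger_gap: 0.0137
grasp_force: 30.3
time_s: 3.9
position: [0.5191, -0.182, 0.0777]
ee_rot: [3.1, 0.509, 0.0]
force: [-0.9, -1.8, -2.0]
finger_gap: 0.0134
grasp_force: 30.6
-71.33367817552549 [105.70459695 245.20987269]
25 140 (120, 160, 3)
```

View pics/w2.png

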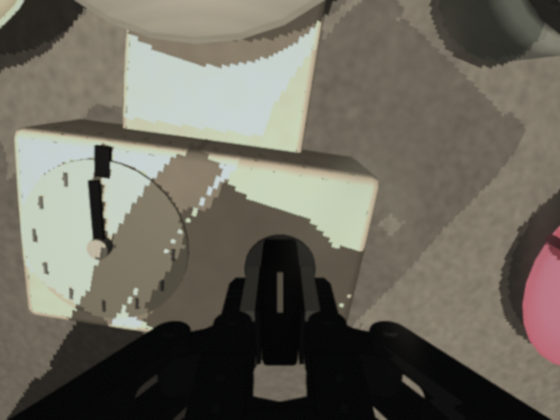

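The view now shows the dial pivot at (98,248), the pointer tip at (96,180) and the off mark at (103,161). The pointer is still slightly counter-clockwise of the mark.

```bash
cat > dial.py <<'E'
from h import *
w=cam('wrist');f=w['frame'][130:270,55:140]
m=cv2.inRange(f,(0,0,0),(40,40,40));n,l,st,ce=cv2.connectedComponentsWithStats(m)
cs=[(st[i][4],*np.round(ce[i]+[55,130],1),*(st[i][:4]+[55,130,0,0])) for i in range(1,n) if st[i][4]>60];print(cs)
piv=onz(w,98,248,.068)[:2]
g=lambda q,z:np.arctan2(*(onz(w,*q,z)[:2]-piv)[::-1])
a=[g((c[1],c[2]),z) for c,z in zip(cs,(.061,.066))];print('off',a[0],'ptr',a[-1],'knob deg left',np.degrees(2*(a[-1]-a[0])),'tooly',tooly(),'piv',piv)
E
python3 dial.py
```

```text
[(np.int32(415), np.float64(102.4), np.float64(160.4), np.int64(95), np.int64(146), np.int64(16), np.int64(31)), (np.int32(607), np.float64(96.7), np.float64(209.8), np.int64(89), np.int64(181), np.int64(17), np.int64(60))]
off 0.2080906635744077 ptr 0.25649112700545096 knob deg left 5.546284562152117 tooly -71.34319358223247 piv [ 0.50498072 -0.09861192]
```

```bash
python3 -m crank '[0,0,0,0,0,-3,-0.8,0,0,0,0,0,-3.3,-0.8,0,0,0,0,0,0,-0.8,0,0,0,0,0,0,-0.8]'; python3 dial.py
```

```text
time_s: 4.33
position: [0.5192, -0.182, 0.0776]
ee_rot: [3.123, 0.339, 0.0]
force: [-2.6, -1.5, 2.0]
finger_gap: 0.0136
grasp_force: 31.4
[(np.int32(391), np.float64(93.7), np.float64(180.3), np.int64(86), np.int64(167), np.int64(16), np.int64(29)), (np.int32(593), np.float64(96.0), np.float64(228.9), np.int64(87), np.int64(200), np.int64(20), np.int64(59))]
off 0.24047584821215676 ptr 0.2781698568993797 knob deg left 4.319415221414668 tooly -77.6100702458059 piv [ 0.51414173 -0.09755587]
```

```bash
cat > dial.py <<'E'
from h import *
w=cam('wrist');x0,y0=40,120;f=w['frame'][y0:300,x0:150]
m=cv2.inRange(f,(0,0,0),(40,40,40));n,l,st,ce=cv2.connectedComponentsWithStats(m)
r=[]
for i in range(1,n):
    if st[i][4]>150:
        ys,xs=np.nonzero(l==i); z=.061 if not r else .066
        W=np.array([onz(w,x+x0,y+y0,z)[:2] for x,y in zip(xs,ys)],np.float32)
        v=cv2.fitLine(W,cv2.DIST_L2,0,.01,.01).ravel();v[:2]*=np.sign(v[0]);r.append((W.mean(0),np.arctan2(v[1],v[0]),st[i]+[x0,y0,0,0,0]))
print(r)
(o,ao,_),(p,ap,_)=r[:2]
d=o-p;print('centre-to-centre angle',np.arctan2(d[1],d[0]),'mark axis',ao,'ptr axis',ap)
e=np.array([np.cos(ap),np.sin(ap)]);print('tangential gap mm',1e3*(e[0]*d[1]-e[1]*d[0]),'along',1e3*d@e,'tooly',tooly(), 'tool bar rad',np.radians(tooly()+90))
E
python3 dial.py
```

```text
[(array([ 0.5433043, -0.0904078], dtype=float32), np.float32(0.09897374), array([ 86, 167,  16,  29, 390])), (array([ 0.5223103 , -0.09520415], dtype=float32), np.float32(0.20835319), array([ 87, 200,  20,  59, 594]))]
centre-to-centre angle 0.22460821 mark axis 0.09897374 ptr axis 0.20835319
tangential gap mm 0.35003525 along 21.532087 tooly -77.63122692952369 tool bar rad 0.21587581451182022
```

The pointer is lined up with the mark: 0.35 mm sideways at the mark, under 0.02 rad by every estimate. Now I release, rise and go to the dish while turning the tool.

```bash
python3 -m crank '[0,0,0,0,0,0,-0.3,0,0,0,0,0,0,0.2,0,0,0,0,0,0,0.2,0,0,0,0,0,0,0.2,0,0,2,0,0,0,0.3,0,0,4,0,0,0,0.5,0,0,4,0,0,0,1,0,0,4,0,0,0,1]'
python3 -m crank '[0,0,4,0,0,7,1,0,0,4,0,0,7,1,0,0,0,0,0,7,1,0,0,0,0,0,7,1,0,0,0,0,0,7,1,0,0,0,0,0,7,1,0,0,0,0,0,7,1,0,0,0,0,0,7,1]'
python3 - <<'E'
from h import *
w=cam('wrist');save('w3.png',w['frame']);print(tooly())
E
```

```text
time_s: 5.1
position: [0.5187, -0.1816, 0.2186]
ee_rot: [-3.123, -0.335, 0.001]
force: [1.8, -1.0, 0.2]
finger_gap: 0.0849
grasp_force: 0.0
time_s: 5.77
position: [0.5191, -0.1817, 0.2972]
ee_rot: [-2.595, -1.77, -0.0]
force: [0.1, 0.3, -0.1]
finger_gap: 0.0857
grasp_force: 0.0
-20.87565917542512
```

View pics/w3.png

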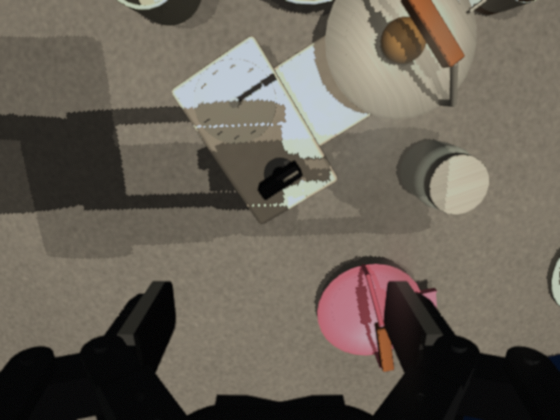

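The picture shows the pointer from (239,100) running straight into the off mark at (275,75), so the knob stayed put after release. Next I move above the dish.

```bash
python3 -m crank '[2.5,1.25,0,0,0,6.7,1,2.5,1.25,0,0,0,6.7,1,2.5,1.25,0,0,0,6.7,1,2.5,1.25,0,0,0,6.7,1,2.5,1.25,0,0,0,6.7,1,2.3,1.25,0,0,0,6.7,1,0,0,0,0,0,0,1,0,0,0,0,0,0,1]'
python3 - <<'E'
from h import *
w=cam('wrist');save('w4.png',w['frame']);print(tooly(),robot.sense()['position'])
E
```

```text
time_s: 6.48
position: [0.6676, -0.1061, 0.2964]
ee_rot: [-1.839, -2.546, 0.001]
force: [-0.3, -0.0, -0.1]
finger_gap: 0.0856
grasp_force: 0.0
18.272059938911678 [ 0.666783   -0.10667469  0.29662704]
```

View pics/w4.png

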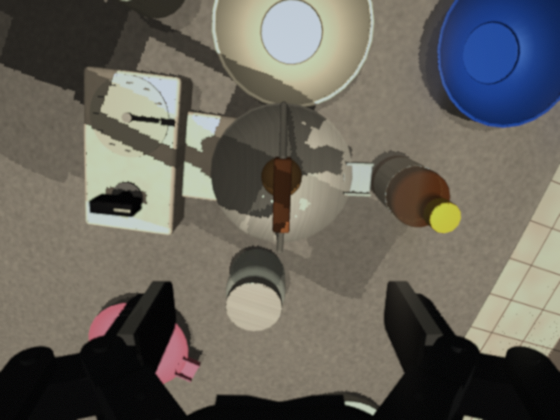

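The wrist view shows the dish grip from (284,158) to (281,233), the lip tip near (371,179), the white bowl's floor centre at (292,32) with its rim spanning columns 213–373, and the dial lined up.

```bash
python3 - <<'E'
from h import *
w=cam('wrist');P=lambda x,y,z:onz(w,x,y,z)
a,b=P(284,158,.163),P(281,233,.163);d=(a-b);print('grip',(a+b)/2,np.linalg.norm(d),'dish yaw deg',np.degrees(np.arctan2(d[1],d[0]))-90)
print('lip',P(372,179,.084),'pot',P(281,176,.088))
l,r,bo=P(213,30,.048),P(373,30,.048),P(293,107,.048)
print('bowl l r mid',(l+r)/2,np.linalg.norm(l-r),'bottom',bo,'floor',P(292,32,.006))
u=(r-l)/np.linalg.norm(r-l);n=np.array([-u[1],u[0],0]);print('bowl from near rim',bo+n*.08)
print(tooly(),robot.sense()['position'])
hsv=cv2.cvtColor(w['frame'],cv2.COLOR_RGB2HSV)
E
```

```text
grip [ 0.66823203 -0.10266924  0.163     ] 0.060488756111134884 dish yaw deg 16.310795377700003
lip [ 0.75400359 -0.07810173  0.084     ] pot [ 0.66736658 -0.10299788  0.088     ]
bowl l r mid [0.63502859 0.03185695 0.048     ] 0.1571444723640991 bottom [ 0.65902402 -0.03867597  0.048     ] floor [0.63400556 0.03549213 0.006     ]
bowl from near rim [0.63358785 0.03717257 0.048     ]
18.26029192273914 [ 0.66637613 -0.10709108  0.29689517]
```

```bash
python3 -m crank '[0.15,0.4,-3,0,0,-2,1,0,0,-3.5,0,0,0,1,0,0,-3.5,0,0,0,0.6,0,0,-3,0,0,0,0.4,0,0,-2.1,0,0,0,0.3,0,0,-1,0,0,0,0.1,0,0,0,0,0,0,0,0,0,0,0,0,0,-0.2]' 60
python3 -m crank '[0,0,0,0,0,0,-0.4,0,0,0,0,0,0,-0.7,0,0,0,0,0,0,-1,0,0,0,0,0,0,-1,0,0,0,0,0,0,-1,0,0,0,0,0,0,-1,0,0,0,0,0,0,-1]' 60
```

```text
time_s: 7.25
position: [0.6686, -0.1034, 0.1371]
ee_rot: [1.883, 2.515, 0.0]
force: [-0.9, 0.1, 0.4]
finger_gap: 0.0347
grasp_force: 0.0
time_s: 7.83
position: [0.6695, -0.1032, 0.1382]
ee_rot: [1.88, 2.514, 0.001]
force: [-2.4, -0.7, 7.3]
finger_gap: 0.0131
grasp_force: 60.3
```

```bash
python3 -m crank '[0,0,0.2,0,0,0,-1,0,0,0.5,0,0,0,-1,0,0,0.8,0,0,0,-1,0,0,0.9,0,0,0,-1,0,0,0.9,0,0,0,-1,0,0,0.7,0,0,0,-1,0,0,0.4,0,0,0,-1,0,0,0.2,0,0,0,-1]'
python3 -m crank '[0,0,0,0,0,0,-1,0,0,0,0,0,0,-1]'
python3 - <<'E'
from h import *
a=cam('scene');save('s5.png',cv2.resize(a['frame'][120:320,150:420],(800,592),interpolation=cv2.INTER_CUBIC))
E
```

```text
time_s: 8.5
position: [0.6691, -0.1029, 0.1835]
ee_rot: [1.88, 2.515, 0.001]
force: [0.3, -0.4, -3.0]
finger_gap: 0.0129
grasp_force: 58.9
time_s: 8.67
position: [0.6685, -0.1028, 0.1821]
ee_rot: [-1.881, -2.516, 0.0]
force: [-0.5, 0.4, -3.1]
finger_gap: 0.0129
grasp_force: 58.8
```

View pics/s5.png

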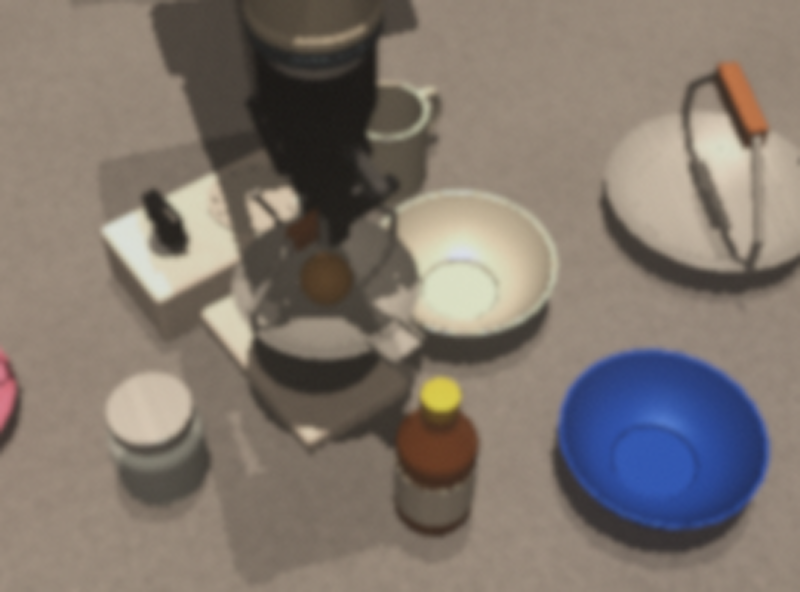

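The dish is off the plate and level, with the potato at (326,278) in its middle. The wrist reads −3 N, which matches dish plus potato. Now the quarter turn towards the bowl: about +87.5°, with gentle ramps.

```bash
python3 -m crank '[0,0,0,0,0,1,-1,0,0,0,0,0,2.5,-1,0,0,0,0,0,4,-1,0,0,0,0,0,5,-1,0,0,0,0,0,5,-1,0,0,0,0,0,5,-1,0,0,0,0,0,5,-1,0,0,0,0,0,5,-1]'
python3 -m crank '[0,0,0,0,0,5,-1,0,0,0,0,0,5,-1,0,0,0,0,0,5,-1,0,0,0,0,0,5,-1,0,0,0,0,0,5,-1,0,0,0,0,0,5,-1,0,0,0,0,0,5,-1,0,0,0,0,0,5,-1]'
python3 -m crank '[0,0,0,0,0,5,-1,0,0,0,0,0,4,-1,0,0,0,0,0,3,-1,0,0,0,0,0,2,-1,0,0,0,0,0,1,-1,0,0,0,0,0,0,-1,0,0,0,0,0,0,-1,0,0,0,0,0,0,-1]'
python3 - <<'E'
from h import *
a=cam('scene');t=cam('top');w=cam('wrist')
s=cv2.resize(a['frame'][150:300,170:370],(400,300),interpolation=cv2.INTER_CUBIC)
u=cv2.resize(t['frame'][150:270,220:380],(400,300),interpolation=cv2.INTER_CUBIC)
v=cv2.resize(w['frame'],(400,300))
save('s6.png',np.vstack([np.hstack([s,u]),np.hstack([v,v*0])]))
print(tooly(),robot.sense()['joints'])
E
```

```text
time_s: 9.38
position: [0.6684, -0.1029, 0.1818]
ee_rot: [-1.094, -2.944, 0.0]
force: [-0.5, -0.6, -3.2]
finger_gap: 0.0129
grasp_force: 58.8
time_s: 10.05
position: [0.6684, -0.1028, 0.1818]
ee_rot: [-0.021, -3.141, -0.0]
force: [0.1, 0.5, -1.3]
finger_gap: 0.013
grasp_force: 58.9
time_s: 10.72
position: [0.6686, -0.1029, 0.1821]
ee_rot: [0.38, -3.118, -0.0]
force: [0.3, -0.8, -4.1]
finger_gap: 0.0131
grasp_force: 58.8
103.92262280665044 [-1.54828029e-01  4.76944233e-01  1.55836339e+00  2.34851133e-05
  1.10636085e+00 -1.96863049e+00]
```

View pics/s6.png

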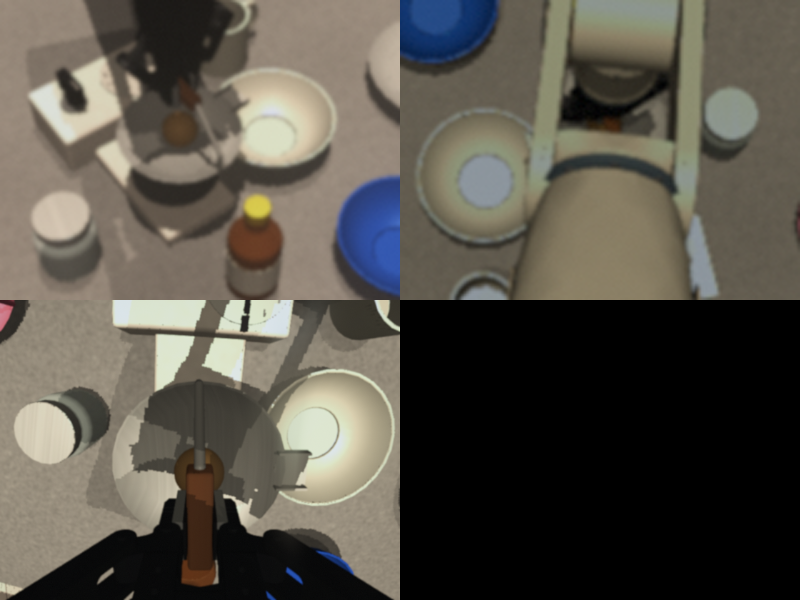

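The wrist panel shows the potato at (199,468) in the middle of the dish and the lip tip near (309,468), out over the bowl. The bowl's floor centre is at (313,433). I check the aim numerically, since parallax shifts it.

```bash
python3 - <<'E'
from h import *
w=cam('wrist');q=lambda x,y,z:onz(w,x*1.4,(y-300)*1.4,z)
s=robot.sense();print(s['time_s'],s['position'])
lip=(q(310,452,.130)+q(306,488,.130))/2;pot=q(199,470,.134);print('lip',lip,'pot',pot)
rim=np.array([q(*p,.048) for p in((333,370),(393,432),(333,504))]);A=np.c_[2*rim[:,:2],np.ones(3)];c=np.linalg.solve(A,(rim[:,:2]**2).sum(1));print('bowl',c[:2],np.sqrt(c[2]+c[0]**2+c[1]**2),'floor',q(313,433,.006))
o=s['position'][:2];d=lip[:2]-o
for b in(c[:2],q(313,433,.006)[:2]): print('lip dir',np.degrees(np.arctan2(d[1],d[0])),np.linalg.norm(d),'bowl dir',np.degrees(np.arctan2(*(b-o)[::-1])),np.linalg.norm(b-o),'lip-bowl',np.linalg.norm(lip[:2]-b))
E
```

```text
10.9167 [ 0.66866971 -0.10288332  0.18229617]
lip [ 0.64705033 -0.01724409  0.13      ] pot [ 0.66626939 -0.10313085  0.134     ]
bowl [0.63518248 0.03483306] 0.07909790240744315 floor [0.63306557 0.03658297 0.006     ]
lip dir 104.16813213758365 0.0883259620688829 bowl dir 103.66684791106763 0.1417293053941532 lip-bowl 0.05341231416629715
lip dir 104.16813213758365 0.0883259620688829 bowl dir 104.3210704021799 0.1439392324101789 lip-bowl 0.055614084750628956
```

The lip points at 104.2° and the bowl's middle lies at 103.7–104.3°. The tip is 54 mm from the bowl's centre, well inside the rim, and the potato is centred. I let it settle and hand in.

```bash
python3 -m crank '[0,0,0,0,0,0,-1,0,0,0,0,0,0,-1,0,0,0,0,0,0,-1,0,0,0,0,0,0,-1,0,0,0,0,0,0,-1,0,0,0,0,0,0,-1]'; python3 -c "
from cell import robot
print(robot.close_job())"
```

```text
time_s: 11.42
position: [0.6686, -0.1029, 0.1823]
ee_rot: [0.381, -3.118, 0.0]
force: [-0.2, -0.7, -2.6]
finger_gap: 0.0128
grasp_force: 58.8
the job is handed in; nothing more can be done
None
```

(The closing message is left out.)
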